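# Run a deep-well plate in under the dispensing nozzles on a braked shuttle

### The job

Get the white deep-well plate ready for dispensing: with the fingertips, push the plate home against the fence at the leading end of its carriage. Press down the black brake pad in the middle of the carriage's thumb saddle, keep it pressed while you slide the carriage at an easy pace along its rail right up to the stop screw under the nozzle head, then let the pad come up so that the brake holds it there. Only touch and push: do not pick the plate up, do not force the carriage along against its brake, and leave the vial and the jar behind the rail standing where they are.

Things in the scene. Friction and masses are not known exactly. Their poses are not given: they have to be found in the camera images.
- shuttle_base: plain aluminium rail base on the bench, 70 x 450 x 10 mm, with a dark T-rail along its middle; it does not move. Origin on the bench top on the rail's centre line; the base runs from 215 mm behind it to 235 mm ahead of it along its y axis. +y (roughly to the robot's left) is the direction in which the carriage is pushed, z is up
- carriage (a joint): travel of the carriage along the base's +y, m, 0 at the start; the stop screw ends it at 0.055 to 0.14. The carriage is a grey deck 96 x 260 x 8 mm, its top 30 mm above the bench; from the leading (+y) end: fence, plate, 57 to 66 mm of free deck, thumb saddle 56 x 55 mm. Brake on: over 15 N to shift it; pad pressed: under 3 N. No return spring
- brake_pad (a joint): how far the brake pad is pressed, in m: 0 up (brake on), 0.005 fully down. A spring pushes it up: 4.5 N at the start, 8 N fully down; 2 mm down (6 N) frees the brake well
- pad_top (a point): centre of the brake pad's top (moves with it): black ribbed pad, 45 mm across the rail, 42 mm along it, 56 mm above the bench when up, between two grey ridges across the rail, 43 mm apart, whose tops stand 6 mm above it; open at the two sides. A fingertip pressing on it takes the carriage along by friction or by bearing on the ridge ahead
- nose (a point): middle of the carriage's leading end face, 26 mm above the bench, where it meets the stop screw
- datum (a point): point on the deck's top, 30 mm above the bench, at the plate side of the fence (6 mm thick, 12 mm high), on the centre line, moving with the carriage; axes as the base. When the plate is home its origin lies 64 mm behind this point (-y)
- stop_face (a point): tip of the steel stop screw, 10 mm across, 26 mm above the bench, facing the carriage's nose; axes as the base. It sits in the grey dispense head, a column 127 mm high fixed on the rail, which carries a black cassette with eight nozzles across the rail, their tips 80 mm above the bench, 20 mm before the stop face
- plate: white 96-position deep-well plate, 85 (across) x 128 (along the rail) x 42 mm, about 0.1 kg, loose on the deck between two guides 10 mm high, with 5 to 14 mm between its leading side and the fence. Origin at the centre of its underside; y along the rail
- vial: small glass vial with a white cap, 23 mm across, 50 mm high, standing behind the rail; origin at the centre of its underside. Leave it alone
- jar: clear jar with a yellow lid, 47 mm across, 80 mm high, standing behind the rail's right-hand part; origin at the centre of its underside. Leave it alone

How it is judged:
By the outcome, as a careful person would: the job done as asked, in the order asked, and still so for the second after the job is handed in, with the robot touching nothing.
It also fails if it takes over 48 s, if anything falls off the work surface, if the arm or the gripper's body presses on something with over 40 N, if the wrist force passes 120 N, or if a joint passes its speed limit or range.

### The arm

A 6-joint arm with a two-finger parallel gripper is mounted at the origin on a cart in front of the work surface, level with it; the furniture and walls round the work are solid. World frame = base frame: x ahead of the robot, y to its left, z up, the work surface at z = 0. Lengths are in m, angles in rad, forces in N, time in s.
With the tool pointing down it reaches from about 0.35 to 0.875 m from the base axis. Payload 4.2 kg.
Tool frame: the origin (TCP) lies on the centre line of the jaws, within the pads' length; the fingertips stand 17 mm ahead of it and the grasp point (between the pads) lies 2 mm behind it (ctrl.tcp_to_tips is the distance from the TCP to the fingertips, in m); z points along the fingers, y is the direction in which the jaws open and shut (so a half turn about z gives the same grasp; the last joint's range is limited). The gripper opens to 85 mm and grips with 20 to 120 N. Pads are 22 mm wide; open, the fingers measure 114 mm over their backs; the gripper's body (76 mm by 85 mm) begins 54 mm behind the grasp point. The pads swing forward as they close: fully open they stand 13 mm farther back than shut.
Start: joints at [-0.947, 0.385, 0.008, 0, -1.194, -0.259], TCP at [0.223, -0.584, 0.248] pointing down, gripper open.
Joint ranges: [-3.14, 3.14], [-1.21, 2.06], [-1.07, 1.41], [-3.16, 2.05], [-2.99, -0.16], [-3.1, 3.1]. Speed limits (rad/s): [2.79, 2.79, 3.14, 3.14, 3.14, 3.14].

### API

Orientations are given as [roll, pitch, yaw] about the fixed x, y, z axes, in that order (R = Rz(yaw) Ry(pitch) Rx(roll)).
In Python, from station import sensors, eyes, ticket, ctrl gives the robot as it stands.
- The arm moves only by the tool carry_out, never from a script. Its argument "moves" is a list of rows, each a list of 3 entries, a list of its own where there are three numbers: the shift along the tool's x, y, z in cm, then the turn about the tool's z in rad, then the closure in counts, from 0 (fully open) to 255 (shut). A call has 1 to 10 rows; each row shifts and turns the commanded pose from where the row before left it, along the tool's axes as they then stand; what a row does not reach is not made up. A row lasts 1/10 s, in which the tool goes at most 50 mm and 8.59 degrees, less where a joint would pass 70% of its speed; a pose out of reach is approached as far as the arm can. A call with a gripper value outside its range is refused whole. The fingers move at their own pace and stop on an object; "grip_force" is the grip in N (left out, the last holds). Time passes only in rows, so rows that do not move let the fingers close. It gives the time, the measured TCP pose, the force and the opening at its end, in the units of the state.
- sensors.get_state(): the state, without advancing time (a new reading comes with each control period).
- eyes.camera(name): name is "scene" or "top"; returns the picture (400x640x3 uint8, red, green, blue); there is no depth.
- eyes.camera_info(name): a dict with "camera_matrix" (3x3 intrinsics, pixels), "view" (4x4, takes a point from world to camera coordinates). Camera axes: x right, y up, looking along -z (the intrinsics and any distortion apply to the point x, -y, -z); pixel columns grow to the right and rows downward; lengths in m; the calibration is good to about 2 mm. A picture is of the moment at which its call begins. camera_info takes no time and is no camera call.
- ticket.hand_in(): hands the job in, once; it reports no verdict.
The state is a dict: "time_s": time; "q": joint angles; "qd": joint speeds; "joint_torque": joint torques, N m; "ee_pos": TCP position; "tcp_rot": TCP orientation; "force": force on the tool from outside, world axes, zero at the start; "moment": the same for the moment, N m; "width": opening from 0.0 (shut) to 1.0 (fully open).
Only numpy, scipy, OpenCV 4.12 (cv2) and the standard library are available. Lean on these libraries where they do the work, as an engineer would, in place of code of your own. Each camera call takes 0.05 s, during which the arm holds its last target.

## Working session

There is one attempt and no reset: what is moved stays moved. The work goes in short steps, Python scripts to look and compute and a tool call to move; the robot and the scene stay as the last step left them, time stands still between calls to the robot, and variables do not carry over. Pictures are saved under pics/ and viewed, and the job is handed in when it is done.

Besides the shell and the picture viewer there is one more tool, called after "Request:" by a JSON object that holds its "name" and its "arguments". carry_out: Moves the arm, as the interface text tells. Its arguments: {"type":"object","properties":{"moves":{"type":"array"},"grip_force":{"type":"number"}},"required":["moves"]}

```bash
ls; mkdir -p pics
python3 - <<'E'
from station import sensors, eyes, ctrl
import cv2,numpy as np
s=sensors.get_state();print(s)
for n in("scene","top"):
    im=eyes.camera(n);cv2.imwrite(f"pics/{n}0.png",im[:,:,::-1]);i=eyes.camera_info(n);print(n,i)
print(ctrl.tcp_to_tips)
E
```

```text
pics
{'time_s': 0.0, 'q': array([-9.47386346e-01,  3.85557297e-01,  6.62265105e-03, -5.01586706e-04,
       -1.19399510e+00, -2.58623939e-01]), 'qd': array([ 1.14200074e-05, -7.24761076e-04,  1.68407059e-04,  1.04315888e-03,
        3.22784203e-04, -2.82320559e-04]), 'joint_torque': array([ 9.12378687e-05, -3.92287982e+01,  1.88399899e+01,  4.18608516e+00,
       -4.69904422e-03,  2.21000498e-07]), 'ee_pos': array([ 0.22280662, -0.58335035,  0.24721947]), 'tcp_rot': array([ 3.13941096e+00, -9.51275010e-05, -2.77699156e+00]), 'force': array([ 0.14783327, -0.14340301,  0.90431991]), 'moment': array([-0.01972063, -0.05441326, -0.04883375]), 'width': 0.9980418858301988}
scene {'camera_matrix': array([[499.91766494,   0.        , 321.70797293],
       [  0.        , 499.91766494, 199.05252809],
       [  0.        ,   0.        ,   1.        ]]), 'view': array([[-0.86011702, -0.51008015,  0.00411732,  0.40919899],
       [ 0.38749187, -0.648112  ,  0.65559201, -0.29676054],
       [-0.33173598,  0.56548128,  0.75510407, -0.7655757 ],
       [ 0.        ,  0.        ,  0.        ,  1.        ]])}
top {'camera_matrix': array([[461.5121655 ,   0.        , 312.01398861],
       [  0.        , 461.5121655 , 204.15100991],
       [  0.        ,   0.        ,   1.        ]]), 'view': array([[-0.01686537, -0.99961516,  0.0220246 , -0.11903228],
       [ 0.99819332, -0.01556272,  0.05803355, -0.54570646],
       [-0.05766846,  0.02296357,  0.99807165, -0.96651733],
       [ 0.        ,  0.        ,  0.        ,  1.        ]])}
0.017
```

View pics/scene0.png

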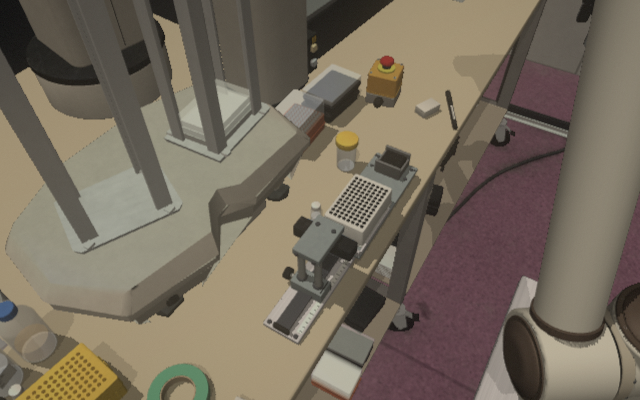

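View pics/top0.png

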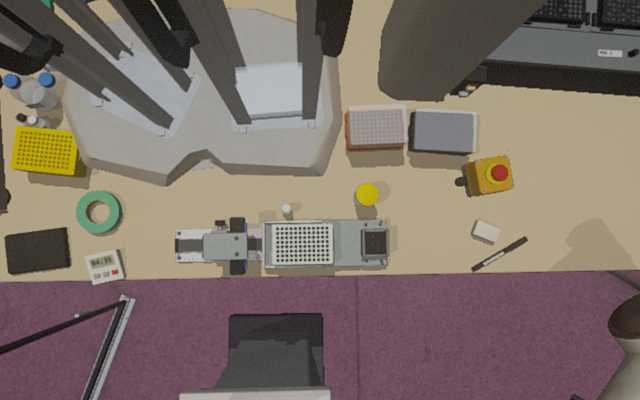

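The scene view shows the carriage with the plate at about (360,205), the saddle at (393,160) and the head at (318,245). In the top view the plate is at (303,244), the saddle at (375,244) and the head at (228,246). I'll zoom in on the top view.

```bash
cat > h.py <<'E'
import numpy as np,cv2
from station import eyes
def ray(n,u,v,z):
    i=eyes.camera_info(n);K=i["camera_matrix"];V=i["view"]
    d=np.array([(u-K[0,2])/K[0,0],-(v-K[1,2])/K[1,1],-1.])
    R=V[:3,:3];o=-R.T@V[:3,3];w=R.T@d
    return o+w*(z-o[2])/w[2]
def proj(n,p):
    i=eyes.camera_info(n);K=i["camera_matrix"];V=i["view"]
    c=V[:3,:3]@np.array(p)+V[:3,3]
    return K[0,0]*c[0]/-c[2]+K[0,2], K[1,1]*-c[1]/-c[2]+K[1,2]
def crop(src,x0,y0,x1,y1,s,dst):
    im=cv2.imread(src)[y0:y1,x0:x1];cv2.imwrite(dst,cv2.resize(im,None,fx=s,fy=s,interpolation=cv2.INTER_CUBIC))
E
python3 - <<'E'
from h import *
crop("pics/top0.png",170,205,300,285,6,"pics/tA.png")
crop("pics/top0.png",260,205,400,285,5.7,"pics/tB.png")
crop("pics/scene0.png",260,140,420,260,5,"pics/sA.png")
E
```

```text
(no output)
```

View pics/tA.png

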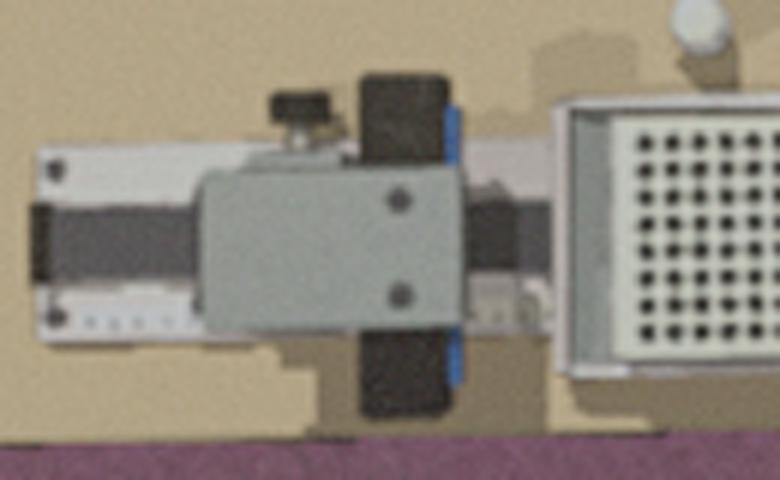

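View pics/tB.png

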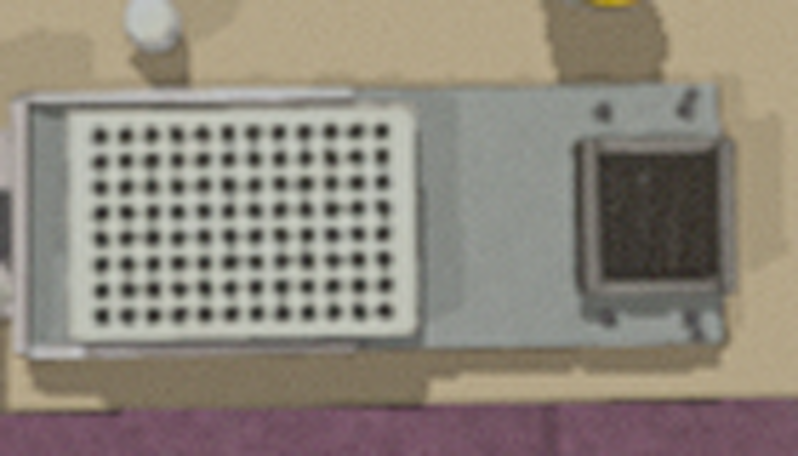

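View pics/sA.png

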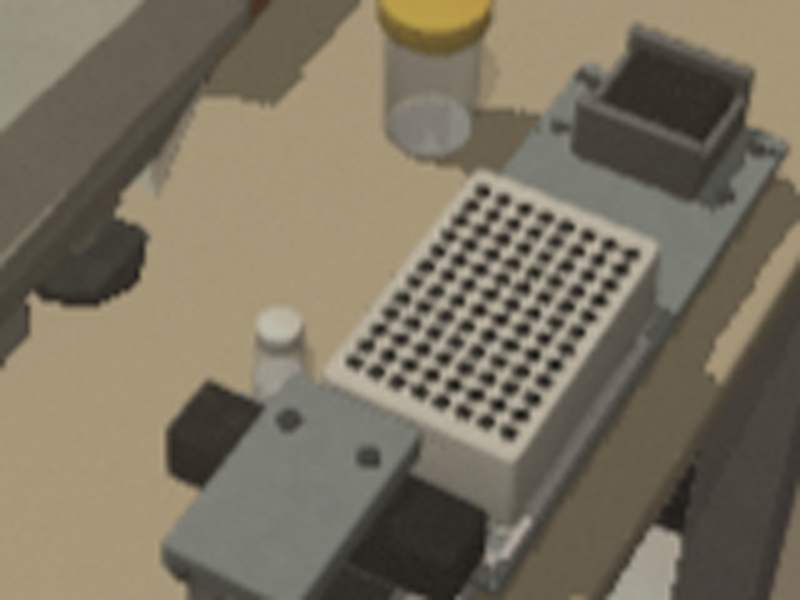

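Run:
```python
from h import *
B=lambda x,y,z:print((x,y),z,ray("top",260+(x+.5)/5.7-.5,205+(y+.5)/5.7-.5,z).round(4))
A=lambda x,y,z:print((x,y),z,ray("top",170+(x+.5)/6-.5,205+(y+.5)/6-.5,z).round(4))
print("plate top corners TL TR BR BL");B(68,108,.072);B(413,106,.072);B(417,337,.072);B(72,343,.072)
print("pad corners");B(597,150,.056);B(717,150,.056);B(719,281,.056);B(600,281,.056)
print("ridge tops");B(575,140,.062);B(600,140,.062);B(722,137,.062);B(735,137,.062);B(735,293,.062);B(580,295,.062)
print("deck");B(715,85,.03);B(722,345,.03)
print("fence top");B(14,100,.042);B(28,100,.042);B(14,352,.042);B(27,352,.042)
print("base far");A(40,147,.01);A(42,342,.01)
print("head top face rear edge");A(463,165,.127);A(463,328,.127);A(197,170,.127)
print("cassette");A(360,75,.11);A(455,75,.11);A(360,415,.11);A(460,380,.085)
print("rail screw?");A(515,235,.026);
i=eyes.camera_info("top");V=i["view"];print(-V[:3,:3].T@V[:3,3])
```

```text
plate top corners TL TR BR BL
(68, 108) 0.072 [ 0.5029 -0.0448  0.072 ]
(413, 106) 0.072 [ 0.5016 -0.1662  0.072 ]
(417, 337) 0.072 [ 0.4206 -0.1661  0.072 ]
(72, 343) 0.072 [ 0.4208 -0.0452  0.072 ]
pad corners
(597, 150) 0.056 [ 0.485  -0.2331  0.056 ]
(717, 150) 0.056 [ 0.4843 -0.2763  0.056 ]
(719, 281) 0.056 [ 0.4374 -0.2758  0.056 ]
(600, 281) 0.056 [ 0.4382 -0.233   0.056 ]
ridge tops
(575, 140) 0.062 [ 0.4887 -0.2245  0.062 ]
(600, 140) 0.062 [ 0.4885 -0.2334  0.062 ]
(722, 137) 0.062 [ 0.4889 -0.2771  0.062 ]
(735, 137) 0.062 [ 0.4888 -0.2818  0.062 ]
(735, 293) 0.062 [ 0.4334 -0.2803  0.062 ]
(580, 295) 0.062 [ 0.4337 -0.225   0.062 ]
deck
(715, 85) 0.03 [ 0.5082 -0.2809  0.03  ]
(722, 345) 0.03 [ 0.4126 -0.281   0.03  ]
fence top
(14, 100) 0.042 [ 0.5066 -0.0233  0.042 ]
(28, 100) 0.042 [ 0.5066 -0.0284  0.042 ]
(14, 352) 0.042 [ 0.4158 -0.0224  0.042 ]
(27, 352) 0.042 [ 0.4157 -0.027   0.042 ]
base far
(40, 147) 0.01 [0.4955 0.1616 0.01  ]
(42, 342) 0.01 [0.4268 0.1609 0.01  ]
head top face rear edge
(463, 165) 0.127 [ 0.4867 -0.0017  0.127 ]
(463, 328) 0.127 [ 0.4358 -0.0013  0.127 ]
(197, 170) 0.127 [0.4865 0.0812 0.127 ]
cassette
(360, 75) 0.11 [0.5159 0.0329 0.11  ]
(455, 75) 0.11 [0.5155 0.0026 0.11  ]
(360, 415) 0.11 [0.408  0.0336 0.11  ]
(460, 380) 0.085 [0.4165 0.0049 0.085 ]
rail screw?
(515, 235) 0.026 [ 0.4619 -0.0076  0.026 ]
[ 0.48697546 -0.10528447  0.99894447]
```

The carriage's centre line is at x≈0.461 and runs along world y. The pad centre is at y≈-0.255, the datum at ≈-0.028, and the plate's front gap is about 13 mm. First I'll turn the tool square to the rail and shut the fingers.

Request:
{"name": "carry_out", "arguments": {"moves": [[[0,0,0],-0.134,255],[[0,0,0],-0.134,255],[[0,0,0],-0.134,255],[[0,0,0],-0.134,255],[[0,0,0],-0.134,255],[[0,0,0],-0.134,255],[[0,0,0],-0.134,255],[[0,0,0],-0.134,255],[[0,0,0],-0.134,255]], "grip_force": 30}}

```text
time_s: 1.0
ee_pos: [0.2229, -0.5836, 0.2476]
tcp_rot: [3.141, 0.001, -1.565]
force: [-0.1, -0.3, 0.4]
width: -0.004
```

Request:
{"name": "carry_out", "arguments": {"moves": [[[-3.9,-2.4,0],0,255],[[-3.9,-2.4,0],0,255],[[-3.9,-2.4,0],0,255],[[-3.9,-2.4,0],0,255],[[-3.9,-2.4,0],0,255],[[-3.9,-2.4,0],0,255],[[-3.9,-2.4,0],0,255],[[-3.9,-2.4,0],0,255],[[-3.9,-2.4,0],0,255],[[-3.8,-2.2,0],0,255]]}}

```text
time_s: 2.0
ee_pos: [0.4615, -0.1929, 0.2481]
tcp_rot: [3.141, 0.0, -1.571]
force: [0.8, -0.2, 1.1]
width: -0.006
```

Request:
{"name": "carry_out", "arguments": {"moves": [[[0,0,3],0,255],[[0,0,4],0,255],[[0,0,4],0,255],[[0,0,1],0,255],[[0,0,0],0,255],[[0,0,0],0,255]]}}

```text
time_s: 2.6
ee_pos: [0.4623, -0.1952, 0.1298]
tcp_rot: [-3.139, -0.001, -1.57]
force: [1.4, -0.1, -0.7]
width: -0.002
```

Run:
```python
from station import sensors, eyes, ctrl
from h import *
s=sensors.get_state();print(s["time_s"],s["ee_pos"],s["tcp_rot"],s["force"],ctrl.tcp_to_tips)
for n in("scene","top"):cv2.imwrite(f"pics/{n}1.png",eyes.camera(n)[:,:,::-1])
crop("pics/scene1.png",260,100,420,220,5,"pics/s1.png")
crop("pics/top1.png",220,165,400,285,4.4,"pics/t1.png")
```

```text
2.6 [ 0.46225036 -0.19523995  0.12979292] [-3.13909097e+00 -8.83654528e-04 -1.57036954e+00] [ 1.35983852 -0.05225602 -0.65406465] 0.017
```

View pics/s1.png

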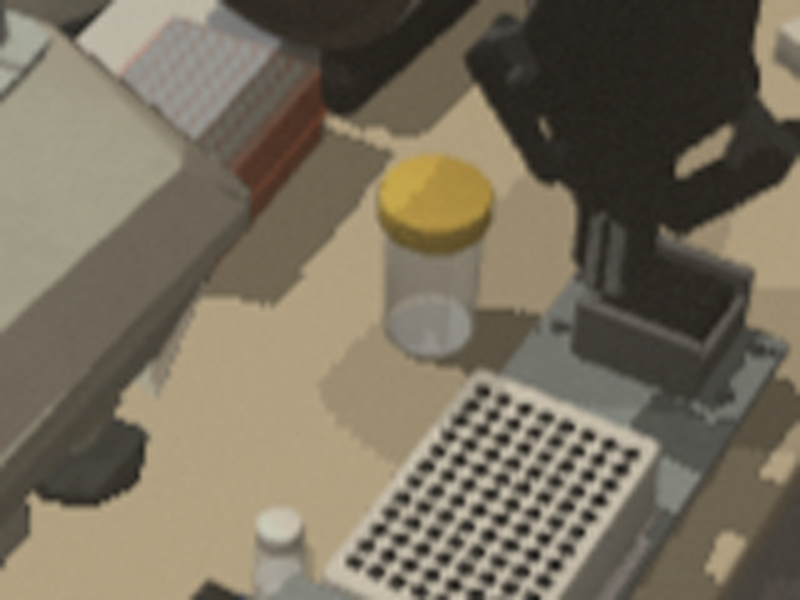

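View pics/t1.png

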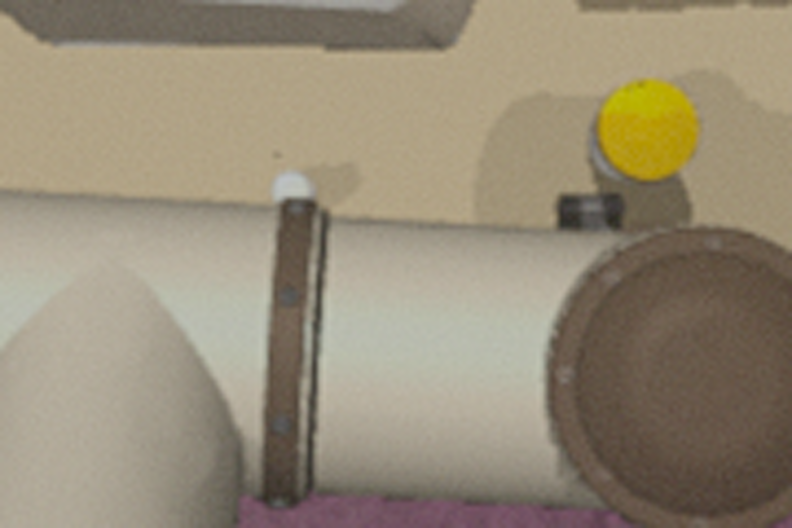

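The scene view shows the shut fingertips hovering behind the plate, over the free deck, with the jar and vial clear. Next I'll descend so the tips sit about 15 mm above the deck.

Request:
{"name": "carry_out", "arguments": {"moves": [[[0,0,2],0,255],[[0,0,2],0,255],[[0,0,1.5],0,255],[[0,0,1.3],0,255],[[0,0,0],0,255],[[0,0,0],0,255]]}}

```text
time_s: 3.3
ee_pos: [0.462, -0.1951, 0.0616]
tcp_rot: [-3.139, -0.0, -1.571]
force: [-0.9, -0.2, 1.1]
width: 0.0
```

Run:
```python
from h import *
cv2.imwrite("pics/scene2.png",eyes.camera("scene")[:,:,::-1])
crop("pics/scene2.png",260,100,420,220,5,"pics/s2.png")
```

```text
(no output)
```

View pics/s2.png

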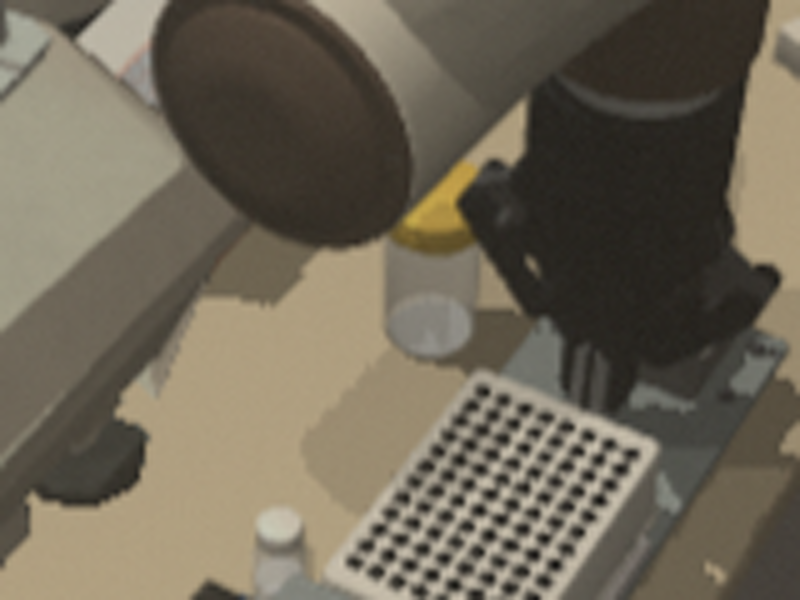

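The fingers are between the plate and the saddle. Now I'll push gently in +y (tool -x).

Request:
{"name": "carry_out", "arguments": {"moves": [[[-0.4,0,0],0,255],[[-0.4,0,0],0,255],[[-0.2,0,0],0,255],[[-0.2,0,0],0,255],[[-0.2,0,0],0,255],[[-0.2,0,0],0,255],[[-0.2,0,0],0,255],[[-0.2,0,0],0,255],[[-0.2,0,0],0,255],[[0,0,0],0,255]]}}

```text
time_s: 4.35
ee_pos: [0.461, -0.1726, 0.0603]
tcp_rot: [3.142, 0.0, -1.571]
force: [-0.0, 0.4, 0.0]
width: 0.002
```

Request:
{"name": "carry_out", "arguments": {"moves": [[[-0.1,0,0],0,255],[[-0.1,0,0],0,255],[[0,0,0],0,255]]}}

```text
time_s: 4.65
ee_pos: [0.4609, -0.1707, 0.0602]
tcp_rot: [3.141, 0.0, -1.571]
force: [-0.7, -0.5, 0.1]
width: 0.001
```

Request:
{"name": "carry_out", "arguments": {"moves": [[[-0.1,0,0],0,255],[[0,0,0],0,255]]}}

```text
time_s: 4.85
ee_pos: [0.4609, -0.1697, 0.0602]
tcp_rot: [3.141, 0.0, -1.571]
force: [-0.1, 0.3, 0.3]
width: -0.001
```

Request:
{"name": "carry_out", "arguments": {"moves": [[[-0.1,0,0],0,255],[[0,0,0],0,255]]}}

```text
time_s: 5.05
ee_pos: [0.4609, -0.1687, 0.0603]
tcp_rot: [3.141, 0.0, -1.571]
force: [-0.1, -0.2, -0.2]
width: -0.002
```

Request:
{"name": "carry_out", "arguments": {"moves": [[[-0.1,0,0],0,255],[[0,0,0],0,255]]}}

```text
time_s: 5.25
ee_pos: [0.461, -0.1678, 0.0603]
tcp_rot: [-3.142, 0.0, -1.571]
force: [-0.2, -0.1, 1.6]
width: 0.003
```

Run:
```python
from h import *
from station import sensors
cv2.imwrite("pics/scene3.png",eyes.camera("scene")[:,:,::-1])
crop("pics/scene3.png",300,140,420,230,6,"pics/s3.png")
cv2.imwrite("pics/top3.png",eyes.camera("top")[:,:,::-1])
crop("pics/top3.png",220,200,400,285,4.4,"pics/t3.png")
print(sensors.get_state()["force"])
```

```text
[0.73043881 0.08994224 1.49209697]
```

View pics/s3.png

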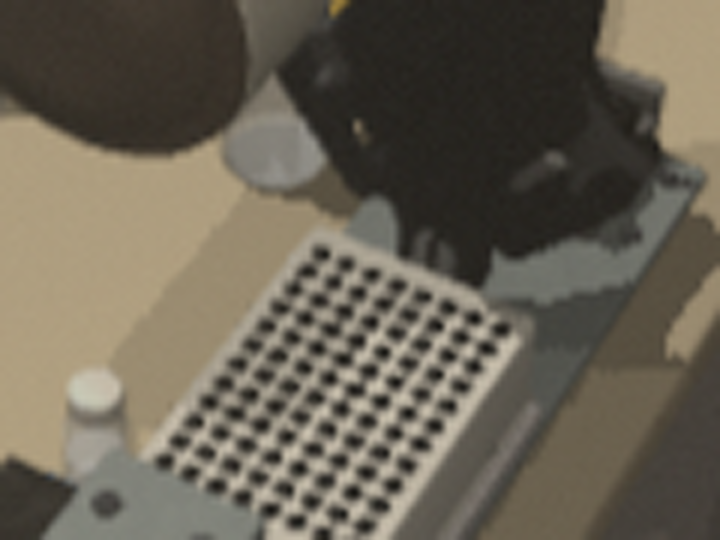

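View pics/t3.png

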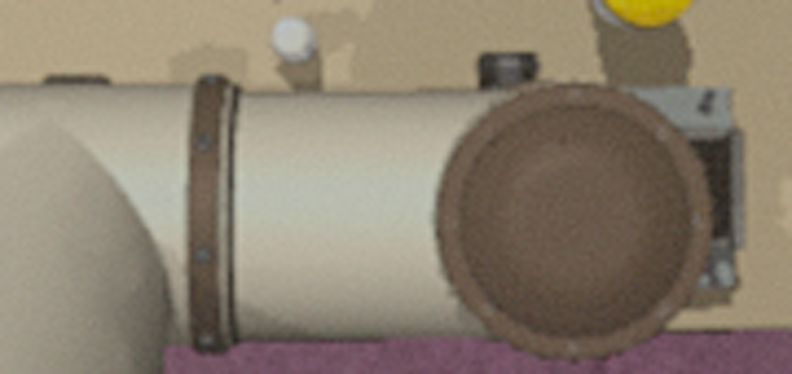

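Run:
```python
from h import *
for u,v in((355.6,175),(353,178.7),(391.4,187.4),(388.3,193.7)):print(ray("scene",u,v,.072).round(4))
```

```text
[ 0.4952 -0.1607  0.072 ]
[ 0.4949 -0.1495  0.072 ]
[ 0.4218 -0.1669  0.072 ]
[ 0.4199 -0.1494  0.072 ]
```

Request:
{"name": "carry_out", "arguments": {"moves": [[[-0.1,0,0],0,255],[[0,0,0],0,255]]}}

```text
time_s: 5.55
ee_pos: [0.461, -0.1668, 0.0603]
tcp_rot: [-3.142, 0.0, -1.571]
force: [-0.2, 0.5, -0.7]
width: 0.002
```

Request:
{"name": "carry_out", "arguments": {"moves": [[[-0.1,0,0],0,255],[[0,0,0],0,255]]}}

```text
time_s: 5.75
ee_pos: [0.4609, -0.1659, 0.0603]
tcp_rot: [3.141, -0.0, -1.571]
force: [-0.0, -1.4, 0.8]
width: -0.001
```

Request:
{"name": "carry_out", "arguments": {"moves": [[[-0.05,0,0],0,255],[[0,0,0],0,255]]}}

```text
time_s: 5.95
ee_pos: [0.4609, -0.1656, 0.0603]
tcp_rot: [3.141, -0.0, -1.571]
force: [-0.2, -3.8, -0.2]
width: -0.001
```

Request:
{"name": "carry_out", "arguments": {"moves": [[[-0.05,0,0],0,255],[[0,0,0],0,255]]}}

```text
time_s: 6.15
ee_pos: [0.4609, -0.165, 0.0603]
tcp_rot: [3.141, -0.0, -1.571]
force: [0.4, -4.1, -0.0]
width: -0.0
```

Request:
{"name": "carry_out", "arguments": {"moves": [[[-0.05,0,0],0,255],[[0,0,0],0,255]]}}

```text
time_s: 6.35
ee_pos: [0.4609, -0.1643, 0.0603]
tcp_rot: [3.141, -0.0, -1.571]
force: [-0.5, -3.5, 0.9]
width: -0.004
```

The force has levelled off near 4 N while the tool still advances, so I'll look before pushing further.

Run:
```python
from h import *
from station import sensors
im=[eyes.camera("scene")[:,:,::-1] for _ in range(2)]
cv2.imwrite("pics/scene4.png",np.mean(im,0).astype(np.uint8))
crop("pics/scene4.png",300,140,420,230,6,"pics/s4.png")
s=sensors.get_state();print(s["force"],s["moment"],s["ee_pos"])
cv2.imwrite("pics/top4.png",eyes.camera("top")[:,:,::-1])
crop("pics/top4.png",220,200,400,285,4.4,"pics/t4.png")
```

```text
[-0.35709032 -3.19444647  0.90438298] [-0.93128082  0.21120706 -0.00352189] [ 0.46089834 -0.16434879  0.06031447]
```

View pics/s4.png

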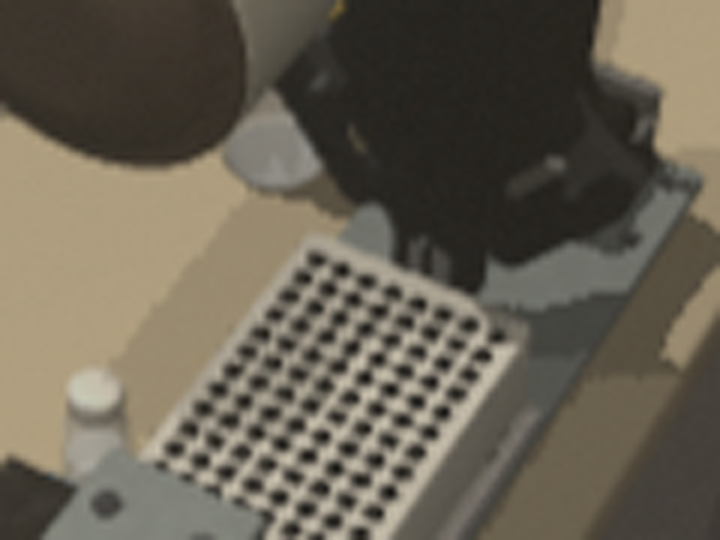

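View pics/t4.png

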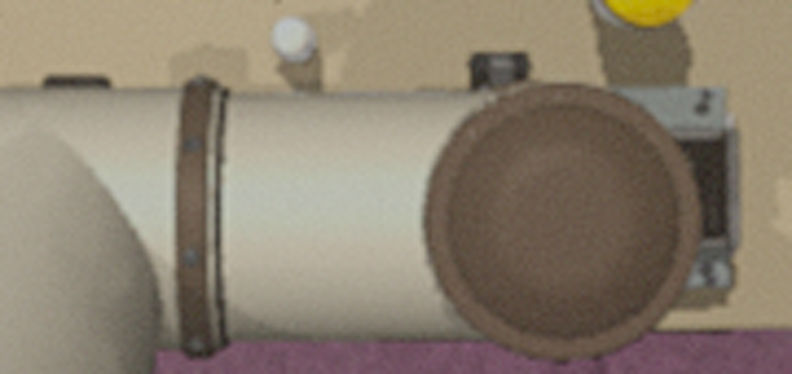

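Run:
```python
from h import *
g=lambda f:cv2.cvtColor(cv2.imread(f),cv2.COLOR_BGR2GRAY).astype(np.float32)
a,b,c=g("pics/top0.png"),g("pics/top3.png"),g("pics/top4.png")
# right end ridge column profile: rows 232..252, cols 378..395
for n,im in(("0",a),("3",b),("4",c)):
    print(n,im[232:252,376:396].mean(0).astype(int), im[250:262,380:396].mean(0).astype(int))
print(cv2.phaseCorrelate(a[255:266,376:400].copy(),c[255:266,376:400].copy()),cv2.phaseCorrelate(b[222:264,378:400].copy(),c[222:264,378:400].copy()))
p=ray("top",385,240,.06);q=ray("top",386,240,.06);print(q-p)
```

```text
0 [ 55  58  61  56  54  55  56  57  52  59  95 118 117 134 151 151 149 150
 150 151] [ 83  81  85  94  96  93  94 118 132 140 156 162 161 161 163 164]
3 [ 83  87  87  81  74  60  50  49  46  51  84 106 108 131 149 148 147 147
 147 147] [ 86  78  73  81  84  81  85 116 131 138 147 147 146 146 147 147]
4 [ 83  77  66  54  48  51  53  47  50  81 105 109 131 149 148 147 147 147
 148 148] [ 69  74  80  84  81  81 101 122 139 148 147 147 148 146 147 148]
((-0.6196341376635157, 0.22310090838231478), 0.9441828558014499) ((-0.03968313392038425, 0.4123535713474986), 0.9105052802297804)
[-3.53568584e-05 -2.04372249e-03  0.00000000e+00]
```

The plate is seated: the force rose to about 4 N. But the saddle's rear edge in the top view has moved about 0.9 px, which is roughly 1.5 mm of creep on the carriage. I'll stop pushing, back off and lift.

Request:
{"name": "carry_out", "arguments": {"moves": [[[0.2,0,0],0,255],[[0.4,0,0],0,255],[[0.4,0,0],0,255],[[0,0,-2],0,255],[[0,0,-3],0,255],[[0,0,-3],0,255],[[2.5,0,-3],0,255],[[3,0,-3],0,255],[[2.4,0,-3],0,255],[[0,0,0],0,255]]}}

```text
time_s: 7.5
ee_pos: [0.4633, -0.2564, 0.2349]
tcp_rot: [-3.132, -0.004, -1.573]
force: [-0.3, 0.3, -1.0]
width: 0.0
```

Run:
```python
from h import *
from station import sensors
cv2.imwrite("pics/scene5.png",eyes.camera("scene")[:,:,::-1])
crop("pics/scene5.png",260,120,420,240,5,"pics/s5.png")
cv2.imwrite("pics/top5.png",eyes.camera("top")[:,:,::-1])
crop("pics/top5.png",220,200,400,285,4.4,"pics/t5.png")
print(sensors.get_state()["ee_pos"])
```

```text
[ 0.46082626 -0.25370343  0.23047169]
```

View pics/s5.png

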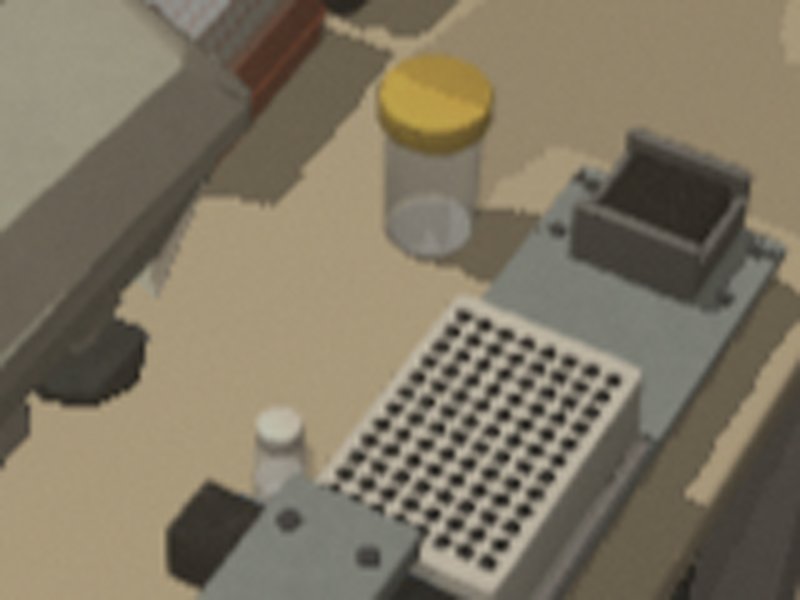

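View pics/t5.png

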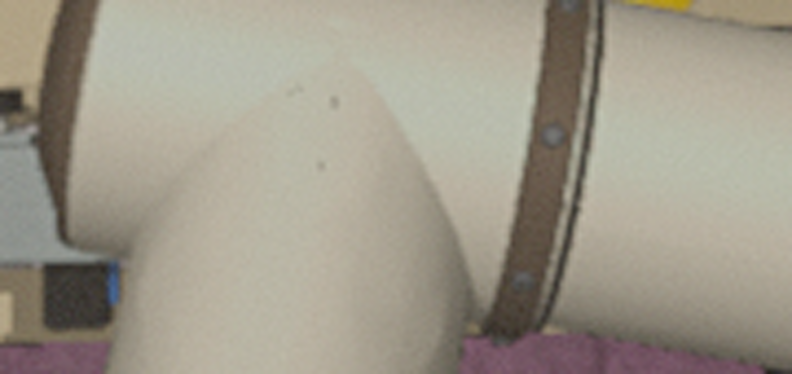

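Run:
```python
from h import *
S=lambda x,y,z,oy:ray("scene",260+(x+.5)/5-.5,oy+(y+.5)/5-.5,z).round(4)
print("plate rear R corner",S(657,243,.072,140),S(637,372,.072,120))
print("plate rear L corner",S(478,172,.072,140),S(460,297,.072,120))
print("hole RR",S(632,254,.072,140),S(613,381,.072,120)," RL",S(483,190,.072,140),S(462,315,.072,120))
g=lambda f:cv2.cvtColor(cv2.imread(f),cv2.COLOR_BGR2GRAY)
a,b=g("pics/scene0.png"),g("pics/scene5.png")
def tm(x0,y0,x1,y1,z):
    up=lambda m:cv2.resize(m,None,fx=8,fy=8,interpolation=cv2.INTER_CUBIC)
    t=up(a)[y0*8:y1*8,x0*8:x1*8]; r=cv2.matchTemplate(up(b)[(y0-10)*8:(y1+10)*8,(x0-10)*8:(x1+10)*8],t,cv2.TM_CCOEFF_NORMED)
    _,m,_,l=cv2.minMaxLoc(r);d=(l[0]/8-10,l[1]/8-10)
    u,v=(x0+x1)/2,(y0+y1)/2
    print(m,d,ray("scene",u+d[0],v+d[1],z)-ray("scene",u,v,z))
tm(373,144,416,182,.055); tm(330,175,390,230,.072); tm(308,200,345,225,.127);tm(375,145,412,180,.055)
```

```text
plate rear R corner [ 0.4216 -0.1646  0.072 ] [ 0.4217 -0.1475  0.072 ]
plate rear L corner [ 0.4972 -0.1627  0.072 ] [ 0.4968 -0.1474  0.072 ]
hole RR [ 0.4272 -0.1547  0.072 ] [ 0.4274 -0.1389  0.072 ]  RL [ 0.491  -0.1552  0.072 ] [ 0.4917 -0.1395  0.072 ]
0.9850577116012573 (-0.25, 0.5) [-0.00017747  0.00155937  0.        ]
0.9066827893257141 (-4.0, 5.5) [ 9.80835424e-05  1.54443143e-02 -1.11022302e-16]
0.7347212433815002 (0.5, -0.875) [ 0.00023749 -0.00206039  0.        ]
0.9866989850997925 (-0.375, 0.5) [3.75458227e-05 1.69115854e-03 0.00000000e+00]
```

Compared with the first view, the plate moved 15.4 mm and the carriage 1.6 mm. That is about 13.8 mm relative, which matches the gap, so the plate is home. Now I'll go down over the pad.

Request:
{"name": "carry_out", "arguments": {"moves": [[[-0.6,0,3],0,255],[[0,0,4],0,255],[[0,0,4],0,255],[[0,0,2],0,255],[[0,0,0.8],0,255],[[0,0,0.8],0,255],[[0,0,0.4],0,255],[[0,0,0],0,255],[[0,0,0],0,255]]}}

```text
time_s: 8.5
ee_pos: [0.4616, -0.2475, 0.0812]
tcp_rot: [-3.14, -0.0, -1.571]
force: [0.7, -0.5, 0.3]
width: 0.003
```

Run:
```python
from h import *
cv2.imwrite("pics/scene6.png",eyes.camera("scene")[:,:,::-1])
crop("pics/scene6.png",320,100,440,190,6,"pics/s6.png")
```

```text
(no output)
```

View pics/s6.png

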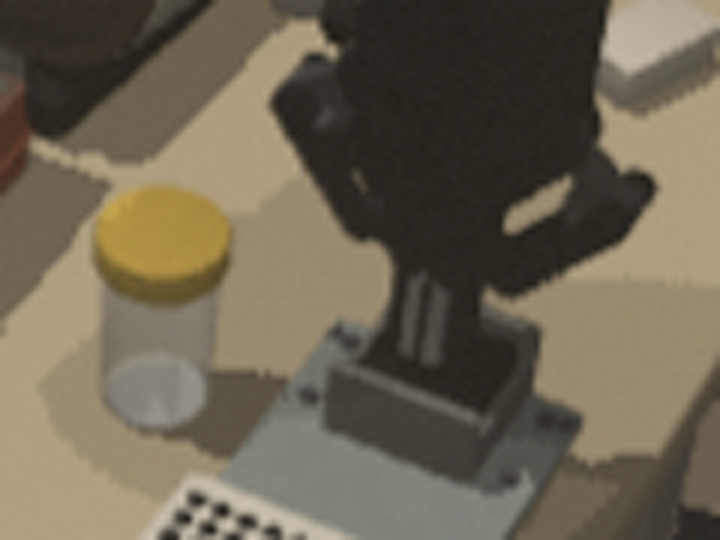

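The tips are just above the pad and inside the ridges. Next I'll step down and watch the force.

Request:
{"name": "carry_out", "arguments": {"moves": [[[0,0,0.3],0,255],[[0,0,0.2],0,255],[[0,0,0.2],0,255],[[0,0,0.1],0,255],[[0,0,0],0,255]]}}

```text
time_s: 9.05
ee_pos: [0.461, -0.2474, 0.0726]
tcp_rot: [3.141, -0.0, -1.571]
force: [-0.3, 1.1, 4.7]
width: 0.001
```

Request:
{"name": "carry_out", "arguments": {"moves": [[[0,0,0.1],0,255],[[0,0,0.1],0,255],[[0,0,0],0,255]]}}

```text
time_s: 9.35
ee_pos: [0.461, -0.2474, 0.0706]
tcp_rot: [-3.141, -0.0, -1.571]
force: [-1.9, 0.6, 5.2]
width: -0.0
```

Request:
{"name": "carry_out", "arguments": {"moves": [[[0,0,0.1],0,255],[[0,0,0],0,255]]}}

```text
time_s: 9.55
ee_pos: [0.461, -0.2474, 0.0697]
tcp_rot: [-3.142, -0.0, -1.571]
force: [-2.0, 2.1, 6.3]
width: -0.0
```

Request:
{"name": "carry_out", "arguments": {"moves": [[[0,0,0.1],0,255],[[0,0,0],0,255]]}}

```text
time_s: 9.75
ee_pos: [0.461, -0.2474, 0.0688]
tcp_rot: [-3.141, -0.0, -1.571]
force: [-1.1, 1.1, 6.7]
width: -0.002
```

Request:
{"name": "carry_out", "arguments": {"moves": [[[-0.1,0,0],0,255],[[-0.2,0,0],0,255],[[-0.3,0,0],0,255],[[-0.3,0,0],0,255],[[-0.3,0,0],0,255],[[-0.3,0,0],0,255],[[-0.2,0,0],0,255],[[-0.1,0,0],0,255],[[0,0,0],0,255]]}}

```text
time_s: 10.65
ee_pos: [0.461, -0.2296, 0.0689]
tcp_rot: [-3.141, -0.001, -1.57]
force: [-1.6, 0.8, 6.2]
width: 0.0
```

Run:
```python
from h import *
cv2.imwrite("pics/scene7.png",eyes.camera("scene")[:,:,::-1])
crop("pics/scene7.png",290,120,430,225,5.5,"pics/s7.png")
from station import sensors
s=sensors.get_state();print(s["ee_pos"],s["force"])
```

```text
[ 0.46104338 -0.22960913  0.06890799] [-1.84073165 -0.10417258  6.23857489]
```

View pics/s7.png

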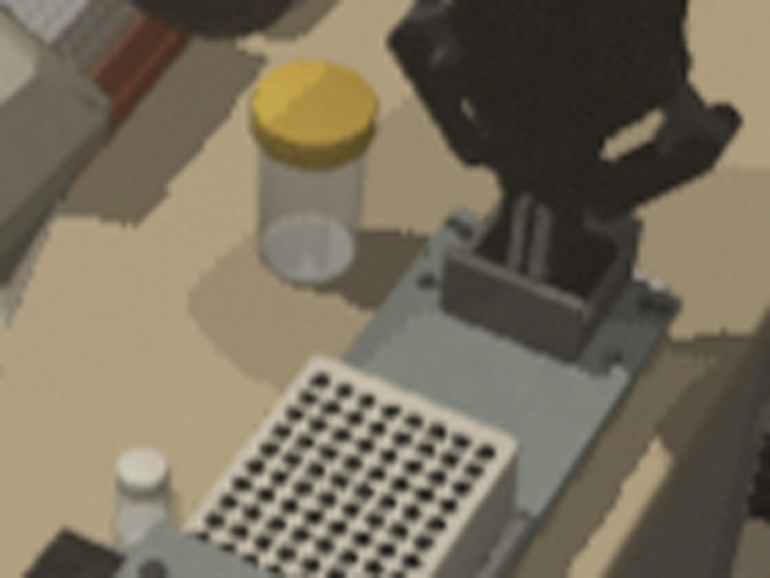

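The carriage has followed the finger. I'll continue, then take finer steps near the stop.

Request:
{"name": "carry_out", "arguments": {"moves": [[[-0.1,0,0],0,255],[[-0.2,0,0],0,255],[[-0.3,0,0],0,255],[[-0.3,0,0],0,255],[[-0.3,0,0],0,255],[[-0.3,0,0],0,255],[[-0.3,0,0],0,255],[[-0.3,0,0],0,255],[[-0.2,0,0],0,255],[[-0.1,0,0],0,255]]}}

```text
time_s: 11.7
ee_pos: [0.4611, -0.2057, 0.0689]
tcp_rot: [-3.141, -0.001, -1.57]
force: [-2.8, -1.0, 6.6]
width: -0.001
```

Request:
{"name": "carry_out", "arguments": {"moves": [[[-0.1,0,0],0,255],[[-0.1,0,0],0,255],[[-0.1,0,0],0,255],[[0,0,0],0,255]]}}

```text
time_s: 12.1
ee_pos: [0.4611, -0.2027, 0.0689]
tcp_rot: [-3.141, -0.001, -1.57]
force: [-2.7, -0.1, 6.9]
width: -0.001
```

Run:
```python
from h import *
cv2.imwrite("pics/scene8.png",eyes.camera("scene")[:,:,::-1])
crop("pics/scene8.png",260,140,400,245,5.5,"pics/s8.png")
cv2.imwrite("pics/top8.png",eyes.camera("top")[:,:,::-1])
crop("pics/top8.png",220,200,400,285,4.4,"pics/t8.png")
from station import sensors
s=sensors.get_state();print(s["ee_pos"],s["force"])
```

```text
[ 0.46109343 -0.20264385  0.06889493] [-1.5486521  -0.66455003  6.83164683]
```

View pics/s8.png

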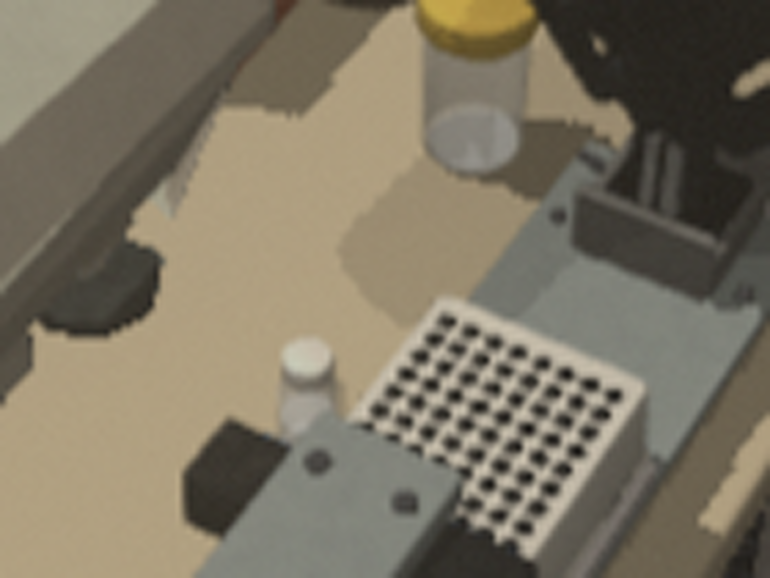

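View pics/t8.png

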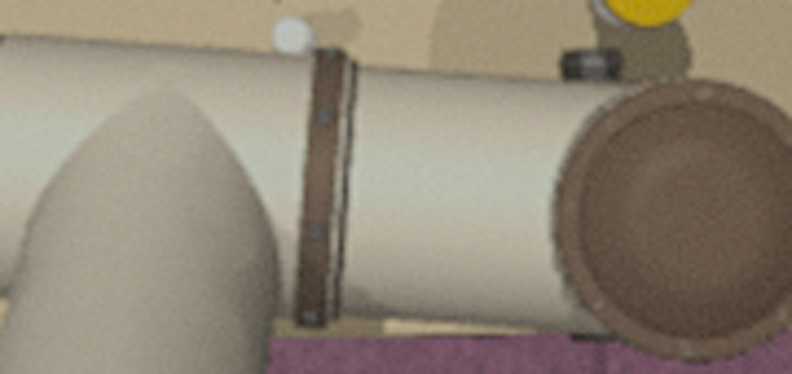

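Run:
```python
from h import *
S=lambda x,y,z:ray("scene",260+(x+.5)/5.5-.5,140+(y+.5)/5.5-.5,z).round(4)
print(S(440,297,.072),S(645,378,.072),S(613,396,.072),S(447,320,.072))
```

```text
[ 0.4983 -0.1029  0.072 ] [ 0.4223 -0.1065  0.072 ] [ 0.4279 -0.0941  0.072 ] [ 0.4911 -0.0951  0.072 ]
```

Request:
{"name": "carry_out", "arguments": {"moves": [[[-0.1,0,0],0,255],[[-0.1,0,0],0,255],[[-0.1,0,0],0,255],[[-0.1,0,0],0,255],[[-0.1,0,0],0,255],[[0,0,0],0,255]]}}

```text
time_s: 12.8
ee_pos: [0.4611, -0.1977, 0.0689]
tcp_rot: [-3.141, -0.001, -1.57]
force: [-1.4, 0.2, 5.6]
width: 0.003
```

Request:
{"name": "carry_out", "arguments": {"moves": [[[-0.1,0,0],0,255],[[-0.1,0,0],0,255],[[0,0,0],0,255]]}}

```text
time_s: 13.1
ee_pos: [0.4611, -0.1956, 0.0689]
tcp_rot: [-3.141, -0.001, -1.57]
force: [-3.0, -0.7, 7.4]
width: -0.002
```

Request:
{"name": "carry_out", "arguments": {"moves": [[[-0.1,0,0],0,255],[[-0.1,0,0],0,255],[[0,0,0],0,255]]}}

```text
time_s: 13.4
ee_pos: [0.4611, -0.1937, 0.0689]
tcp_rot: [-3.141, -0.001, -1.57]
force: [-2.7, -0.2, 7.5]
width: 0.004
```

Request:
{"name": "carry_out", "arguments": {"moves": [[[-0.1,0,0],0,255],[[-0.1,0,0],0,255],[[0,0,0],0,255]]}}

```text
time_s: 13.7
ee_pos: [0.4611, -0.1917, 0.0689]
tcp_rot: [-3.141, -0.001, -1.57]
force: [-2.2, -1.3, 6.4]
width: -0.001
```

Request:
{"name": "carry_out", "arguments": {"moves": [[[-0.1,0,0],0,255],[[-0.1,0,0],0,255],[[0,0,0],0,255]]}}

```text
time_s: 14.0
ee_pos: [0.4611, -0.1897, 0.0689]
tcp_rot: [-3.141, -0.001, -1.57]
force: [-2.1, -0.8, 6.6]
width: -0.003
```

Request:
{"name": "carry_out", "arguments": {"moves": [[[-0.1,0,0],0,255],[[-0.1,0,0],0,255],[[0,0,0],0,255]]}}

```text
time_s: 14.3
ee_pos: [0.4613, -0.1882, 0.0691]
tcp_rot: [-3.141, -0.001, -1.57]
force: [-1.5, -4.3, 5.9]
width: -0.004
```

Request:
{"name": "carry_out", "arguments": {"moves": [[[-0.1,0,0],0,255],[[-0.1,0,0],0,255],[[0,0,0],0,255]]}}

```text
time_s: 14.6
ee_pos: [0.4617, -0.1864, 0.0692]
tcp_rot: [-3.14, -0.002, -1.57]
force: [-1.8, -4.8, 6.2]
width: 0.004
```

The y force stepped up to about 4.5 N at TCP y≈-0.188, which is consistent with the stop. I'll check whether the carriage moved over the last 2 mm.

```bash
cat > tm.py <<'E'
from h import *
g=lambda f:cv2.cvtColor(cv2.imread(f),cv2.COLOR_BGR2GRAY)
up=lambda m:cv2.resize(m,None,fx=8,fy=8,interpolation=cv2.INTER_CUBIC)
def tm(fa,fb,box,z,pad=20):
    a,b=g(fa),g(fb);x0,y0,x1,y1=box
    t=up(a)[y0*8:y1*8,x0*8:x1*8]; r=cv2.matchTemplate(up(b)[(y0-pad)*8:(y1+pad)*8,(x0-pad)*8:(x1+pad)*8],t,cv2.TM_CCOEFF_NORMED)
    _,m,_,l=cv2.minMaxLoc(r);d=(l[0]/8-pad,l[1]/8-pad);u,v=(x0+x1)/2,(y0+y1)/2
    return round(m,3),d,(ray("scene",u+d[0],v+d[1],z)-ray("scene",u,v,z)).round(4)
E
python3 - <<'E'
from tm import *
cv2.imwrite("pics/scene9.png",eyes.camera("scene")[:,:,::-1])
crop("pics/scene9.png",260,140,400,245,5.5,"pics/s9.png")
# plate rear corner left, from scene8 to scene9 ; saddle front
print(tm("pics/scene8.png","pics/scene9.png",(330,188,352,206),.072))
print(tm("pics/scene8.png","pics/scene9.png",(362,172,392,197),.05))
print(tm("pics/scene8.png","pics/scene9.png",(362,200,382,222),.072))
E
```

```text
(0.969, (-3.75, 4.875), array([0.0001, 0.014 , 0.    ]))
(0.988, (-3.375, 4.375), array([0.0005, 0.0137, 0.    ]))
(0.978, (-3.5, 5.125), array([-0.    ,  0.0139,  0.    ]))
```

View pics/s9.png

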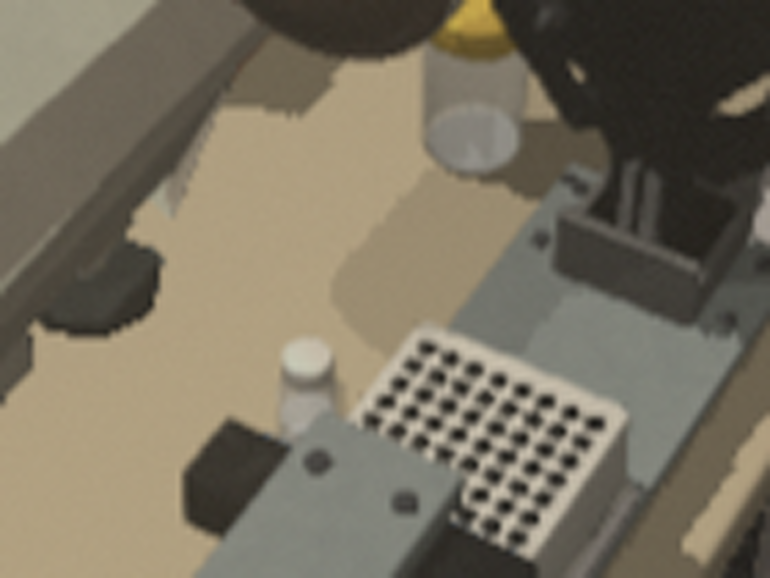

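Over this move the carriage advanced 14.0 mm against the tool's 16.3 mm, so it stopped at about 60 mm of travel and the tip then slid about 2 mm on the pad. The stop position I estimated from the cassette was 59 mm, so this agrees. I'll lift straight up to let the brake set.

Request:
{"name": "carry_out", "arguments": {"moves": [[[0,0,-0.1],0,255],[[0,0,-0.1],0,255],[[0,0,-0.1],0,255],[[0,0,-0.1],0,255],[[0,0,-0.2],0,255],[[0,0,-0.5],0,255],[[0,0,-1],0,255],[[0,0,-2],0,255],[[0,0,-3],0,255],[[0,0,0],0,255]]}}

```text
time_s: 15.65
ee_pos: [0.4637, -0.1855, 0.1435]
tcp_rot: [-3.133, -0.001, -1.57]
force: [1.3, 0.2, -0.1]
width: 0.005
```

Request:
{"name": "carry_out", "arguments": {"moves": [[[1,0,-3],0,255],[[3,0,-3],0,255],[[4,0,-3],0,255],[[4.5,0,0],0,255],[[4.5,0,0],0,255],[[4.5,0,0],0,255],[[4.5,0,0],0,255],[[3,0,0],0,255],[[1,0,0],0,255],[[0,0,0],0,255]]}}

```text
time_s: 16.65
ee_pos: [0.4605, -0.486, 0.2282]
tcp_rot: [3.14, 0.001, -1.573]
force: [-0.3, 0.8, -0.2]
width: -0.0
```

Run:
```python
from tm import *
from station import sensors
for n in("scene","top"):cv2.imwrite(f"pics/{n}10.png",eyes.camera(n)[:,:,::-1])
crop("pics/scene10.png",260,140,420,260,5,"pics/s10.png")
crop("pics/top10.png",220,205,370,285,5.3,"pics/t10.png")
print(tm("pics/scene9.png","pics/scene10.png",(327,194,350,212),.072))
print(tm("pics/scene5.png","pics/scene10.png",(372,150,416,182),.055,30))
print(tm("pics/scene0.png","pics/scene10.png",(372,144,416,182),.055,30))
print(sensors.get_state()["ee_pos"],sensors.get_state()["time_s"])
```

```text
(0.963, (0.0, 0.0), array([0., 0., 0.]))
(0.873, (-12.5, 18.375), array([-0.0006,  0.0582,  0.    ]))
(0.75, (-12.75, 18.75), array([-0.0008,  0.0599,  0.    ]))
[ 0.46093454 -0.48429509  0.22902538] 16.75
```

View pics/s10.png

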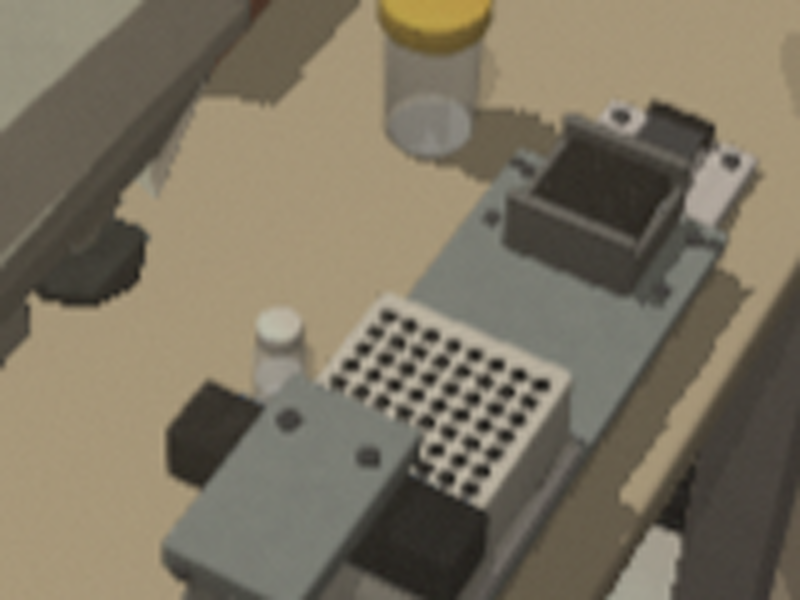

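View pics/t10.png

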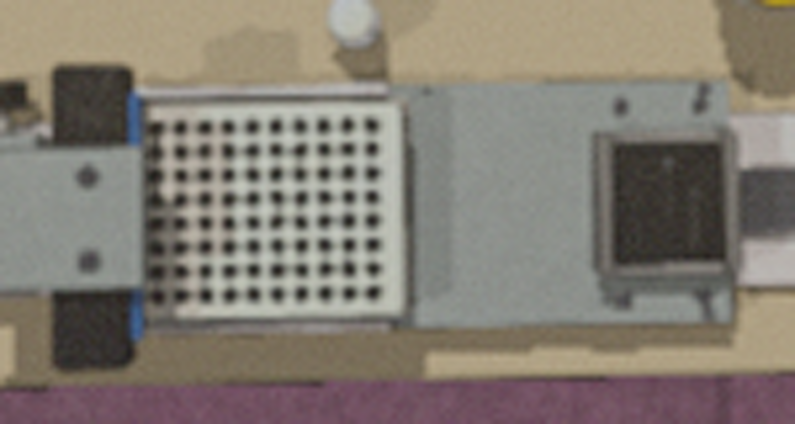

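Run:
```python
from h import *
B=lambda x,y,z:ray("top",220+(x+.5)/5.3-.5,205+(y+.5)/5.3-.5,z).round(4)
print("plate rear",B(405,210,.072),"deck end",B(730,100,.03),"pad",B(611,200,.056),B(728,200,.056),"last holes",B(374,210,.072))
from tm import *
# plate vs deck between scene5 and scene10
print(tm("pics/scene5.png","pics/scene10.png",(365,184,390,205),.072,30))
print(tm("pics/scene5.png","pics/scene10.png",(346,176,372,192),.072,30))
```

```text
plate rear [ 0.4607 -0.0932  0.072 ] deck end [ 0.5008 -0.2222  0.03  ] pad [ 0.4627 -0.1723  0.056 ] [ 0.462  -0.2174  0.056 ] last holes [ 0.461  -0.0815  0.072 ]
(0.899, (-14.625, 20.875), array([ 0.0002,  0.0586, -0.    ]))
(0.946, (-15.0, 20.25), array([-0.    ,  0.0589,  0.    ]))
```

Since seating, the plate and carriage have moved together (58.7 mm against 58.2 mm). The plate is 14 mm further forward on the deck than at the start. The carriage didn't move when the pad was released, and the vial and jar are standing where they were.

```bash
python3 -c "
from station import ticket
print(ticket.hand_in())"
```

```text
the job is handed in; nothing more can be done
None
```

The job is handed in: the plate is against the fence, the carriage is up to the stop screw, and the pad has been released so the brake holds it. One thing went against the instructions: **the carriage crept about 1.6 mm with its brake still on** while I seated the plate. The wrist force read only about 4 N then, well under the 15 N you gave for the brake. I saw the creep in the pictures and stopped pushing.

- **Plate:** I pushed it with the shut fingertips until the force rose. It moved about 14 mm forward on the deck, which matches the gap I measured at the start. It then travelled with the carriage, within measuring error (58.7 mm against 58.2 mm), so it stayed home.
- **Carriage:** I pressed the pad about 4 mm down (6–7 N) and slid the carriage at 30 mm/s or less, then at about 7–10 mm/s over the last 20 mm or so. It stopped at about 60 mm of travel; I had estimated the stop at 59 mm from where the cassette sits. The last 2 mm of push, at about 4.5 N, only slid the fingertip on the pad.
- **Stop contact:** I could not see the nose touch the screw, because the head hides it. That it is there rests on the force and on the carriage no longer moving.
- **After release:** I lifted straight up, and the pictures before and after showed no movement of the carriage. The vial and jar stand where they were, and the arm is clear. The clock was at about 17 s at hand-in, within the 48 s limit.

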